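# Clamp the long link for deburring

## Robot

A 7-joint arm with a two-finger parallel gripper is mounted at the origin on the work surface. World frame = base frame: x ahead of the robot, y to its left, z up, the work surface at z = 0. Lengths are in m, angles in rad, forces in N, time in s.
With the tool pointing down it reaches from about 0.425 to 0.925 m from the base axis. Payload 6.8 kg.
Tool frame: the origin (TCP) lies at the very end of the fingers, on their centre line; the grasp point (between the pads) lies 19 mm behind it (tcp_to_grasp is the distance from the TCP to the grasp point, in m); z points along the fingers, y is the direction in which the jaws open and shut (so a half turn about z gives the same grasp; the last joint's range is limited). The gripper opens to 85 mm and grips with 20 to 120 N. Pads are 22 mm wide; open, the fingers measure 114 mm over their backs; the gripper's body (76 mm by 85 mm) begins 54 mm behind the grasp point. The pads swing forward as they close: fully open they stand 13 mm farther back than shut.
Start: joints at [-1.215, 0.477, 0.022, 1.555, -0.011, 1.109, -0.083], TCP at [0.302, 0.604, 0.231] pointing down, gripper open.
Joint ranges: [-2.96, 2.96], [-0.34, 2.1], [-1.41, 1.46], [0.24, 2.44], [-1.37, 4.51], [0.17, 1.92], [-2.96, 2.96]. Speed limits (rad/s): [2.39, 2.39, 3.14, 3.14, 3.14, 3.14, 3.14].

## Interface

Orientations are given as a unit quaternion [w, x, y, z].
In Python, from station import * gives the robot as it stands.
- The arm moves only by the tool apply_moves, never from a script. Its argument "increments" is one flat list of numbers, 5 for each row, row after row: the finger opening in mm, from 0 to 85.4, then the shift along the tool's x, y, z in mm, then the turn about the tool's z in degrees. In form: [claw, tx, ty, tz, roll, claw, tx, ty, tz, roll, ...]. A call has 1 to 12 rows; each row shifts and turns the pose as measured when the row begins, along the tool's axes as they then stand; what a row does not reach is not made up. A row lasts 1/8 s, in which the tool goes at most 62.5 mm and 10.7 degrees, less where a joint would pass 70% of its speed; a pose out of reach is approached as far as the arm can. A call with a gripper value outside its range is refused whole. The fingers move at their own pace and stop on an object; "squeeze" is the grip in N (left out, the last holds). Time passes only in rows, so rows that do not move let the fingers close. It gives the time, the measured TCP pose, the force and the opening at its end, in the units of the state.
- get_obs(): the state, without advancing time (a new reading comes with each control period).
- read_camera(name): name is "scene" or "top" or "wrist"; returns (picture, depth): 420x560x3 uint8, blue, green, red; 420x560 float32, m along the optical axis (not along the pixel's ray), 0 where there is no reading.
- get_calibration(name): a dict with "mtx" (3x3 intrinsics, pixels), "D" ([k1, k2, p1, p2, k3] as OpenCV has them; the pictures are not rectified), "camera_from_world" (4x4, takes a point from world to camera coordinates); the wrist camera has in their place "T_tool_cam" (4x4, takes a point from camera to tool coordinates, whose origin is the TCP and whose axes are the flange's). Camera axes: x right, y down, z forward; pixel columns grow to the right and rows downward; lengths in m; the calibration is good to about 2 mm. A picture is of the moment at which its call begins: read the wrist's pose just before it. get_calibration takes no time and is no camera call.
- hand_in(): hands the job in, once; it reports no verdict.
Trained networks look in the newest picture that a camera, given by its name, has taken for a name from the list of things; names that differ only in an ending like _2 or _b are one class to them, and where a whole thing is asked for, a point or a joint stands for the part that bears it (a point fixed in the world has none). Each returns a list of dicts, best first, with "p" (0 to 1); they miss things now and then, are a little off and sometimes report something else, mostly with a low value. They report only what shows in the picture. A call takes as long as a camera call. They do not tell look-alikes from the thing itself.
- outline_of(camera, thing): "pixels" (420x560 bool, what is visible of it) and "extent" ([centre column, centre row, width, height] in pixels, round what is visible of it).
The state is a dict: "t": time; "q": joint angles; "joint_vel": joint speeds; "joint_torque": joint torques, N m; "eef_pos": TCP position; "tool_rot": TCP orientation; "contact_force": force on the tool from outside, world axes, zero at the start; "torque": the same for the moment, N m; "gripper_width": opening from 0.0 (shut) to 1.0 (fully open).
Only numpy, scipy, OpenCV 4.12 (cv2) and the standard library are available. Lean on these libraries where they do the work, as an engineer would, in place of code of your own. Each camera call takes 0.05 s, during which the arm holds its last target.

## Task

Clamp the longest of the three loose aluminium links in the rocker clamp, ready for deburring. The clamp is shut and empty: press its rear pedal down until it snaps open, slide the link in under its raised front and lay it flat and straight on the bed between the two low fences with its end up against the end stop, then push the front of the rocker down until it snaps over and holds the link. Leave the other things on the bench where they are.

Things in the scene. Friction and masses are not known exactly. Their poses are not given: they have to be found in the camera images.
- fixture: Steel rocker clamp, bolted to the bench. Origin on the bench below the end stop's face; z up; x from the link's free end (-x) to the stop (x = 0) and on to pivot and pedal (+x). Bed top at z = 25 mm: 56 mm wide for x = -60 to 0, then only an 18 mm wide rail for x = -120 to -60, with room for fingers beside it. Cheeks to z = 77 mm hold the pivot (along y; x = 30, z = 65 mm).
- link_place (a point): Where the centre of the clamped long link belongs: x = -65, y = 0, z = 35 mm in the fixture, axes as the fixture's (the link lies along x).
- end_stop (a point): Middle of the top edge of the end stop's face (x = 0, z = 40 mm in the fixture); the stop is 10 mm long, 50 mm wide, 15 mm above the bed. In front of it two fences, 6 mm thick, 12 mm above the bed, run from x = -45 to -9 mm, inner faces at y = -19 and +19 mm (38 mm gap).
- rocker (a joint): The seesaw rocker, rad: 0 shut and empty (start), about 0.1 shut on a 20 mm thick link, 0.6 fully open (front raised, rubber foot about 27 mm above such a link). An over-centre spring drives it away from 0.32 to either side with up to 0.4 N m: about 6 N on pedal or front turns it; past 0.32 it snaps over and stays.
- rocker_pedal (a point): Middle of the top of the rear pedal, a plate 30 x 40 mm, 61 mm behind the pivot. 99 mm above the bench when shut, about 58 mm when open. Pressing it straight down 22 mm passes the centre; about 41 mm is the full travel. Moves with the rocker.
- rocker_front (a point): Middle of the top of the front plate, 30 x 36 mm, above the rubber foot (radius 9 mm), 50 mm in front of the pivot. 75 mm above the bench when shut and empty, about 102 mm when open. From open, pressing it straight down 12 mm passes the centre; about 22 mm brings the foot onto a 20 mm link. Moves with the rocker.
- long_link_mid (a point): Centre (half-way up) of the long aluminium link: a flat bar 130 mm long (along its x), 32 wide (y), 20 thick (z), round ends alike, a dark hole near each, about 0.2 kg, flat on the bench. Slide it in from the free (-x) end, over the fences and under the raised foot, held 25 to 40 mm from its middle on the free side.
- short_link_mid (a point): Centre of a shorter link, 85 x 32 x 20 mm; to be left alone.
- stub_link_mid (a point): Centre of the shortest link, 66 x 32 x 20 mm; to be left alone.
- bored_block_a_mid (a point): Centre of an aluminium block with a bore, 70 x 70 x 36 mm; to be left alone.
- bored_block_b_mid (a point): Centre of a second such block, 70 x 70 x 36 mm; to be left alone.
- bottle: Amber bottle, 62 mm wide, 150 mm tall, origin under its base; to be left alone.
- beaker: Green-tinted open beaker, 72 mm wide, 90 mm tall, origin under its base; to be left alone.
Things that resemble listed ones, but are neither listed nor needed, are in the scene too. What is shaped like the part that bears long_link_mid but red is not meant.

How it is judged:
By the outcome, as a careful person would: the job done as asked, in the order asked, and still so for the second after the job is handed in, with the robot touching nothing.
It also fails if it takes over 56 s, if anything falls off the work surface, if the arm or the gripper's body presses on something with over 40 N, if the wrist force passes 120 N, or if a joint passes its speed limit or range.

## Working session

There is one attempt and no reset: what is moved stays moved. The work goes in short steps, Python scripts to look and compute and a tool call to move; the robot and the scene stay as the last step left them, time stands still between calls to the robot, and variables do not carry over. Pictures are saved under pics/ and viewed, and the job is handed in when it is done.

Besides the shell and the picture viewer there is one more tool, called as name(argument=value, ...), one argument or row to a line, values as JSON. apply_moves: Moves the arm, as the interface text tells. Its arguments: {"type":"object","properties":{"increments":{"type":"array"},"squeeze":{"type":"number"}},"required":["increments"]}

```bash
ls; mkdir -p pics; python3 - <<'E'
from station import *
import cv2,numpy as np
o=get_obs();print(o)
for n in ("scene","top"):
    p,d=read_camera(n);cv2.imwrite(f"pics/{n}0.png",p);np.save(f"pics/{n}0_d.npy",d)
    c=get_calibration(n);print(n,c)
    for th in ("long_link_mid","fixture","rocker"):
        r=outline_of(n,th)
        for x in r[:6]:print(n,th,x["p"],x["extent"])
print(get_calibration("wrist"))
print(get_obs()["t"])
E
```

```text
pics
{'t': 0.0, 'q': array([-1.21510739,  0.47784785,  0.02234061,  1.55644394, -0.01152313,
        1.10927787, -0.08308013]), 'joint_vel': array([ 6.48127670e-04,  6.64260675e-04,  5.78633424e-04, -2.93499679e-04,
        1.56485081e-03,  4.55479652e-05,  1.11432108e-03]), 'joint_torque': array([-2.05038609e-04, -5.96439779e+01,  1.60787389e+00, -2.81205457e+01,
        1.24592695e-02,  9.08956106e-03,  2.57656740e-05]), 'eef_pos': array([0.30170009, 0.6031689 , 0.23029687]), 'tool_rot': array([-1.54304325e-04,  2.29806780e-01,  9.73235834e-01, -9.11560355e-04]), 'contact_force': array([-0.74521865,  0.1991851 , -0.41697236]), 'torque': array([-0.0156241 ,  0.00427395, -0.05508499]), 'gripper_width': 0.9965590932304016}
scene {'mtx': array([[498.324688  ,   0.        , 283.05021014],
       [  0.        , 498.324688  , 212.13075288],
       [  0.        ,   0.        ,   1.        ]]), 'D': array([0.00059588, 0.        , 0.        , 0.        , 0.        ]), 'camera_from_world': array([[ 0.32859632,  0.94442039, -0.00972551, -0.22194581],
       [ 0.75729427, -0.2696141 , -0.594822
[... 1279 characters left out ...]
58.7, 42.3]
top fixture 0.73 [255.8, 219.3, 42.7, 31.6]
top rocker 0.88 [255.9, 215.7, 44.8, 28.6]
{'mtx': array([[347.27969831,   0.        , 272.7788394 ],
       [  0.        , 347.27969831, 212.35967561],
       [  0.        ,   0.        ,   1.        ]]), 'D': array([-0.07074001,  0.        ,  0.        ,  0.        ,  0.        ]), 'T_tool_cam': array([[ 2.04993022e-04, -9.50042874e-01, -3.12119361e-01,
         7.98801743e-02],
       [ 9.99999879e-01,  3.34104267e-04, -3.60183938e-04,
         9.75116071e-04],
       [ 4.46470594e-04, -3.12119249e-01,  9.50042828e-01,
        -1.41464672e-01],
       [ 0.00000000e+00,  0.00000000e+00,  0.00000000e+00,
         1.00000000e+00]])}
0.4
```

View pics/scene0.png

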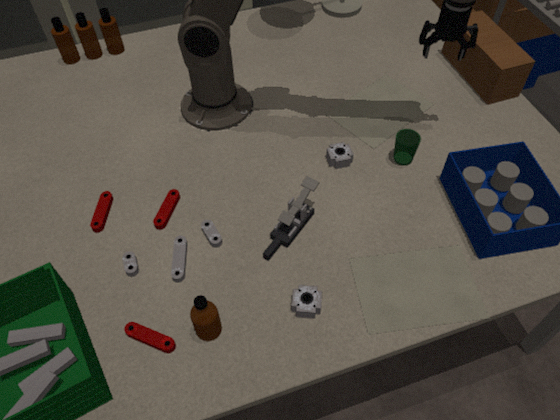

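View pics/top0.png

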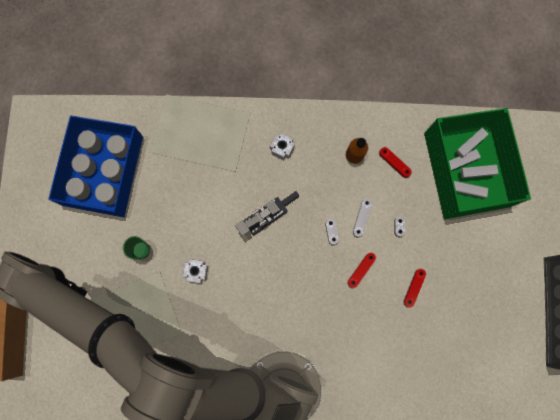

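```bash
python3 - <<'E'
import cv2
p=cv2.imread("pics/top0.png");cv2.imwrite("pics/top0c.png",cv2.resize(p[130:330,220:460],None,fx=3.2,fy=3,interpolation=cv2.INTER_CUBIC)) 
p=cv2.imread("pics/scene0.png");cv2.imwrite("pics/scene0c.png",cv2.resize(p[150:370,80:340],None,fx=2.7,fy=2.7,interpolation=cv2.INTER_CUBIC)) 
E
```

```text
(no output)
```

View pics/top0c.png

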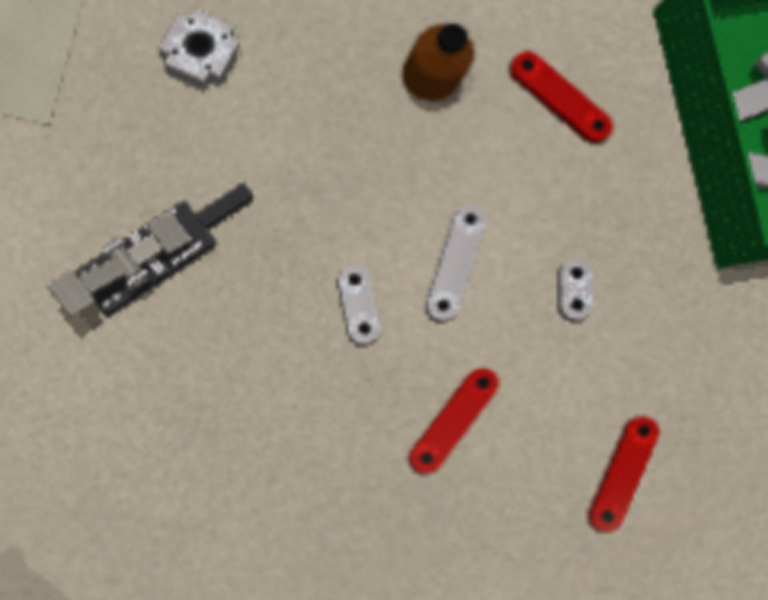

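View pics/scene0c.png

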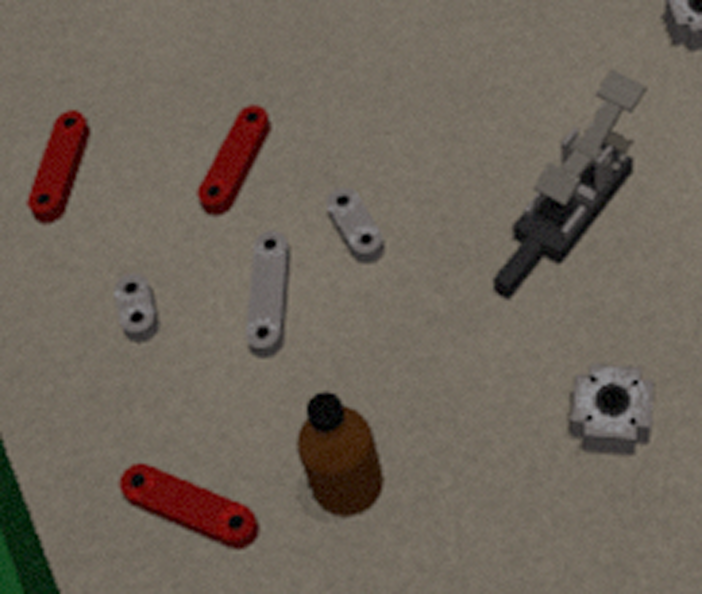

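Top view. Candidates for the long link: the grey bar at (361,219), which is the longest. The others are the short grey link (332,232), the stub (400,227), red look-alikes at (361,270), (415,288) and (395,161), and grey bars in the green tray around (470,160). I choose (361,219). The fixture is near (266,214), with its rail towards (295,195) and its pedal at about (243,228).

```bash
cat > h.py <<'E'
from station import *
import cv2,numpy as np
from scipy.spatial.transform import Rotation as R
def tool_T(o):
    q=o["tool_rot"];T=np.eye(4);T[:3,:3]=R.from_quat([q[1],q[2],q[3],q[0]]).as_matrix();T[:3,3]=o["eef_pos"];return T
def cam(n,o=None):
    c=get_calibration(n)
    if n=="wrist": wc=tool_T(o)@c["T_tool_cam"]
    else: wc=np.linalg.inv(c["camera_from_world"])
    return c["mtx"],c["D"],wc
def plane(n,px,z,o=None):
    K,D,wc=cam(n,o);u=cv2.undistortPoints(np.array(px,float).reshape(-1,1,2),K,D).reshape(-1,2)
    d=np.c_[u,np.ones(len(u))]@wc[:3,:3].T;p=wc[:3,3];s=(z-p[2])/d[:,2];return p+d*s[:,None]
def proj(n,P,o=None):
    K,D,wc=cam(n,o);cw=np.linalg.inv(wc);rv=cv2.Rodrigues(cw[:3,:3])[0]
    return cv2.projectPoints(np.array(P,float).reshape(-1,1,3),rv,cw[:3,3],K,D)[0].reshape(-1,2)
def cloud(n,d,o=None):
    K,D,wc=cam(n,o);v,u=np.mgrid[:420,:560]
    un=cv2.undistortPoints(np.stack([u,v],-1).reshape(-1,1,2).astype(float),K,D).reshape(-1,2)
    P=np.c_[un,np.ones(len(un))]*d.reshape(-1,1);P=P@wc[:3,:3].T+wc[:3,3];P=P.reshape(420,560,3);P[d<=0]=np.nan;return P
E
python3 - <<'E'
from h import *
for n in ("top","scene"):
    d=np.load(f"pics/{n}0_d.npy");P=cloud(n,d);print(n,"bench z",np.nanmedian(P[150:300,200:460,2]) if n=="top" else np.nanmedian(P[280:330,220:280,2]))
    r=outline_of(n,"long_link_mid")
    for x in r:
        m=x["pixels"]; 
        c=max(cv2.findContours(m.astype(np.uint8),cv2.RETR_EXTERNAL,cv2.CHAIN_APPROX_NONE)[0],key=len).reshape(-1,2)
        w=plane(n,c,0.02); rc=cv2.minAreaRect((w[:,:2]*1000).astype(np.float32))
        print(n,x["p"],np.round(x["extent"]),rc)
    r=outline_of(n,"fixture")
    for x in r[:1]:
        m=x["pixels"];Q=P[m];Q=Q[~np.isnan(Q[:,0])]
        for lo,hi in((.015,.03),(.03,.045),(.05,.07),(.07,.085),(.085,.12)):
            S=Q[(Q[:,2]>lo)&(Q[:,2]<hi)];
            if len(S)>5:
                rc=cv2.minAreaRect((S[:,:2]*1000).astype(np.float32));print(lo,hi,len(S),S.mean(0),rc)
# pixel points, top
print("holes",plane("top",[[220+470/3.2,130+218/3],[220+443/3.2,130+305/3]],.02))
E
```

```text
top bench z 0.0002439079995888438
top 0.85 [417. 289.  23.  40.] ((324.9698486328125, -403.6318664550781), (39.554405212402344, 127.19097900390625), 70.81730651855469)
top 0.64 [361. 219.  15.  41.] ((544.676513671875, -235.113525390625), (32.928855895996094, 128.9713134765625), 74.48379516601562)
top 0.61 [362. 268.  25.  35.] ((377.7154541015625, -234.6588134765625), (30.6146297454834, 123.82775115966797), 56.55128479003906)
top 0.6 [396. 162.  35.  29.] ((730.7723388671875, -344.4940185546875), (129.95748901367188, 41.55223083496094), 45.09928894042969)
top 0.27 [356. 150.  24.  30.] ((766.9476318359375, -218.4223175048828), (63.074100494384766, 95.38529205322266), 64.15425109863281)
0.015 0.03 398 [0.55403595 0.0518383  0.0239743 ] ((561.007080078125, 51.219703674316406), (57.54443359375, 194.9766082763672), 37.352596282958984)
0.03 0.045 98 [0.54508137 0.05832671 0.03617312] ((561.021240234375, 50.89547348022461), (51.25528335571289, 185.80540466308594), 38.51798629760742)
0.05 0.07 88 [0.54029204 0.07704767 0.06638198] ((546.6536254882812, 72.26103973388672), (51.92465209960937
[... 1051 characters left out ...]
983013153076172)
0.03 0.045 146 [0.56052135 0.06525258 0.03640227] ((567.8974609375, 41.16941833496094), (51.447608947753906, 171.50119018554688), 37.1320686340332)
0.05 0.07 124 [0.54610609 0.07505259 0.06526747] ((548.0560302734375, 73.69149780273438), (50.586673736572266, 85.23078918457031), 44.62544631958008)
0.07 0.085 340 [0.54130423 0.0780664  0.07560276] ((537.3233032226562, 81.02645874023438), (50.3712272644043, 110.71044158935547), 32.343936920166016)
0.085 0.12 204 [0.49789069 0.1361964  0.09597728] ((501.8532409667969, 133.7713165283203), (40.446048736572266, 53.91967010498047), 45.4022102355957)
holes [[ 0.59285819 -0.25158712  0.02      ]
 [ 0.49798489 -0.224363    0.02      ]]
```

```bash
python3 - <<'E'
from h import *
for n in ("top","scene"):
    d=np.load(f"pics/{n}0_d.npy");P=cloud(n,d).reshape(-1,3)
    P=P[~np.isnan(P[:,0])];P=P[(np.abs(P[:,0]-.55)<.18)&(np.abs(P[:,1]-.06)<.14)&(P[:,2]>.012)]
    ped=P[P[:,2]>.09]; ped=ped[np.linalg.norm(ped[:,:2]-np.median(ped[:,:2],0),axis=1)<.03]
    print(n,"pedal",len(ped),ped.mean(0),cv2.minAreaRect((ped[:,:2]*1000).astype(np.float32)))
    a=np.radians(-36);ex=-np.array([np.cos(a),np.sin(a)])
    # axis frame about pedal
    L=P[(P[:,2]<.032)&(P[:,2]>.018)]
    for it in range(4):
        s=(L[:,:2]-ped.mean(0)[:2])@ex
        rail=L[(s<-.160)]
        c=rail[:,:2].mean(0);ex=(ped.mean(0)[:2]-c);ex/=np.linalg.norm(ex)
    print("yaw x",np.degrees(np.arctan2(ex[1],ex[0])),"rail far",s.min(),np.sort(s)[:5],len(rail))
    ey=np.array([-ex[1],ex[0]]);t=(L[:,:2]-ped.mean(0)[:2])@ey
    print("bed y range",np.percentile(t,[1,99]),"rail y",np.percentile((rail[:,:2]-ped.mean(0)[:2])@ey,[2,98]))
    o=ped.mean(0)[:2]-ex*.091;print("origin",o, "from rail end",c*0+ped.mean(0)[:2]+ex*(np.sort(s)[3]+.12))
E
```

```text
top pedal 145 [0.49256359 0.14050566 0.09794578] ((495.519287109375, 137.77987670898438), (40.34878158569336, 41.4776611328125), 37.98422622680664)
yaw x 127.1842959157154 rail far -0.20998381459871074 [-0.20998381 -0.20792763 -0.20617226 -0.20616403 -0.20576487] 78
bed y range [-0.02823524  0.02767141] rail y [-0.00859517  0.00864253]
origin [0.54756224 0.06800636] from rail end [0.54463947 0.07185915]
scene pedal 179 [0.49531756 0.13891065 0.09751284] ((495.0302734375, 138.14459228515625), (41.41813659667969, 43.96533966064453), 24.851760864257812)
yaw x 127.09670664697005 rail far -0.21044623303775564 [-0.21044623 -0.20927721 -0.209272   -0.2088415  -0.20877471] 129
bed y range [-0.02750859  0.02594701] rail y [-0.00850211  0.00942173]
origin [0.55020532 0.06632736] from rail end [0.54890339 0.06804902]
```

```bash
cat >> h.py <<'E'
def fix(x,y,z,O=None,a=None):
    O=O or FO; a=a or FA
    a=np.radians(a);return np.array([O[0]+x*np.cos(a)-y*np.sin(a),O[1]+x*np.sin(a)+y*np.cos(a),z])
FO=(0.548,0.068);FA=127.1
def yaw(T): return np.degrees(np.arctan2(T[1,0],T[0,0]))
def plan(tgt,yw=None,claw=85,vmax=55):
    o=get_obs();T=tool_T(o);p=T[:3,3];y0=yaw(T);dy=0 if yw is None else (yw-y0+180)%360-180
    D=(np.array(tgt)-p)*1000;n=int(max(1,np.ceil(np.linalg.norm(D)/vmax),np.ceil(abs(dy)/9.5)))
    print("pos",p.round(4),"yaw",y0.round(1),"tilt",T[:3,2].round(3),"rows",n,"dist",np.linalg.norm(D).round(1))
    Rm=T[:3,:3]
    for k in range(n):
        t=Rm.T@(D/n);print([claw,*t.round(1),round(-dy/n,2)])
        Rm=Rm@R.from_euler('z',-dy/n,degrees=True).as_matrix()
def stat():
    o=get_obs();T=tool_T(o);print("t",round(o["t"],2),"pos",T[:3,3].round(4),"yaw",round(yaw(T),1),"F",o["contact_force"].round(1),"w",round(o["gripper_width"],3),"q7",o["q"][6].round(2));return o
E
python3 - <<'E'
from h import *
plan(fix(.094,0,.19),127,0)
E
```

```text
pos [0.302  0.6037 0.2313] yaw 153.4 tilt [ 0.  0. -1.] rows 10 dist 499.8
[0, np.float64(-37.5), np.float64(-32.7), np.float64(4.1), np.float64(2.64)]
[0, np.float64(-39.0), np.float64(-31.0), np.float64(4.1), np.float64(2.64)]
[0, np.float64(-40.4), np.float64(-29.1), np.float64(4.1), np.float64(2.64)]
[0, np.float64(-41.7), np.float64(-27.2), np.float64(4.1), np.float64(2.64)]
[0, np.float64(-42.9), np.float64(-25.3), np.float64(4.1), np.float64(2.64)]
[0, np.float64(-44.0), np.float64(-23.3), np.float64(4.1), np.float64(2.64)]
[0, np.float64(-45.1), np.float64(-21.2), np.float64(4.1), np.float64(2.64)]
[0, np.float64(-46.0), np.float64(-19.1), np.float64(4.1), np.float64(2.64)]
[0, np.float64(-46.8), np.float64(-17.0), np.float64(4.1), np.float64(2.64)]
[0, np.float64(-47.6), np.float64(-14.8), np.float64(4.1), np.float64(2.64)]
```

apply_moves(
  increments=[0, -37.5, -32.7, 4, 2.6, 0, -39, -31, 4, 2.6, 0, -40.4, -29, 4, 2.6, 0, -41.7, -27, 4, 2.6, 0, -43, -25, 4, 2.6, 0, -44, -23, 4, 2.6, 0, -45, -21, 4, 2.6, 0, -46, -19, 4, 2.6, 0, -47, -17, 4, 2.6, 0, -47.6, -15, 4, 2.6],
  squeeze=60,
)

```text
t: 1.85
eef_pos: [0.4962, 0.1356, 0.1907]
tool_rot: [0.0, 0.446, 0.895, 0.004]
contact_force: [0.9, 0.5, -0.8]
gripper_width: -0.001
```

```bash
python3 - <<'E'
from h import *
plan(fix(.094,0,.19),127,0)
E
```

```text
pos [0.4962 0.1356 0.1907] yaw 127.1 tilt [ 0.004  0.008 -1.   ] rows 1 dist 8.9
[0, np.float64(8.9), np.float64(0.6), np.float64(0.8), np.float64(0.08)]
```

```bash
python3 - <<'E'
from h import *
o=get_obs();np.save("pics/w1_o.npy",tool_T(o));p,d=read_camera("wrist");np.save("pics/w1_d.npy",d);cv2.imwrite("pics/w1.png",p)
P=cloud("wrist",d,o);Q=P.reshape(-1,3);Q=Q[~np.isnan(Q[:,0])];print("bench",np.median(Q[:,2]))
for th in("rocker_pedal","rocker_front","end_stop","fixture"):
    try:
        for x in outline_of("wrist",th)[:2]:
            S=P[x["pixels"]];S=S[~np.isnan(S[:,0])];print(th,x["p"],x["extent"],S.mean(0),S.max(0))
    except Exception as e: print(th,e)
q=p.copy()
pts={ "ped":(.091,0,.099),"front":(-.02,0,.075),"re1":(-.12,.009,.025),"re2":(-.12,-.009,.025),"rb1":(-.06,.028,.025),"rb2":(-.06,-.028,.025),"s1":(0,.025,.04),"s2":(0,-.025,.04),"f1":(-.045,.019,.037),"f2":(-.045,-.019,.037)}
for k,v in pts.items():
    u=proj("wrist",[fix(*v)],o)[0];cv2.circle(q,tuple(int(round(i)) for i in u),2,(0,0,255),-1)
cv2.imwrite("pics/w1m.png",np.hstack([p[:, 150:420],q[:,150:420]]))
E
```

```text
bench -0.0008236590594032367
rocker_pedal 0.64 [134.3, 364.7, 70.6, 37.6] [ 0.48089208 -0.12918172  0.01498495] [0.5395097  0.12411243 0.25760027]
rocker_pedal 0.6 [268.9, 230.4, 59.6, 88.6] [0.4982359  0.13068519 0.09222393] [0.54377265 0.16287216 0.20044658]
end_stop 0.73 [270.6, 278.7, 61.0, 184.4] [0.5090606  0.11701464 0.07435639] [0.62307771 0.1633146  0.19501401]
fixture 0.69 [269.6, 275.7, 62.1, 186.0] [0.50925153 0.11669653 0.07449032] [0.62384711 0.1633146  0.19354553]
```

View pics/w1m.png

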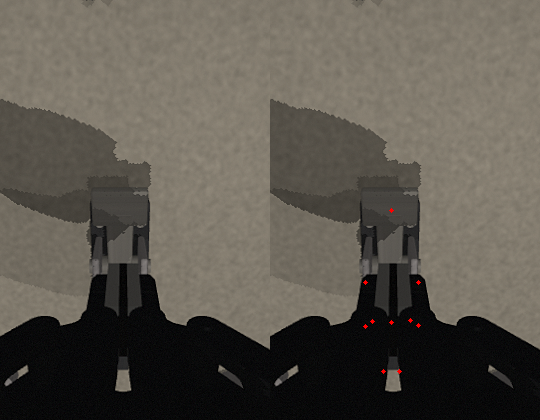

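```bash
python3 - <<'E'
from h import *
T=np.load("pics/w1_o.npy");d=np.load("pics/w1_d.npy")
c=get_calibration("wrist");wc=T@c["T_tool_cam"]
v,u=np.mgrid[:420,:560];un=cv2.undistortPoints(np.stack([u,v],-1).reshape(-1,1,2).astype(float),c["mtx"],c["D"]).reshape(-1,2)
P=(np.c_[un,np.ones(len(un))]*d.reshape(-1,1))@wc[:3,:3].T+wc[:3,3];P=P[d.ravel()>0]
a=np.radians(FA);q=P[:,:2]-np.array(FO);F=np.c_[q@[np.cos(a),np.sin(a)],q@[-np.sin(a),np.cos(a)],P[:,2]]*1000
for zl,zh in((90,106),(70,80),(55,68),(20,30)):
    S=F[(F[:,2]>zl)&(F[:,2]<zh)&(np.abs(F[:,1])<40)&(F[:,0]>-130)];print(zl,zh,len(S),np.percentile(S,[2,50,98],axis=0).round(1).tolist())
E
```

```text
90 106 2264 [[74.1, -17.3, 90.7], [92.9, 1.6, 97.9], [106.4, 20.5, 102.1]]
70 80 716 [[26.8, -21.3, 70.3], [38.9, 3.4, 75.3], [51.5, 24.1, 79.7]]
55 68 200 [[21.8, -23.6, 55.4], [38.8, -9.1, 63.6], [42.1, 27.1, 67.9]]
20 30 948 [[-116.7, -26.0, 22.3], [40.0, -2.9, 23.9], [68.9, 29.2, 27.6]]
```

apply_moves(
  increments=[0, 8, 1, 30, 0, 0, 0, 0, 30, 0, 0, 0, 0, 18, 0, 0, 0, 0, 8, 0, 0, 0, 0, 6, 0],
)

```text
t: 2.72
eef_pos: [0.49, 0.1562, 0.098]
tool_rot: [-0.001, 0.438, 0.899, 0.007]
contact_force: [-4.2, 1.3, 5.5]
gripper_width: 0.001
```

```bash
python3 - <<'E'
from h import *
stat();plan(fix(.094,0.001,.075),127.1,0)
E
```

```text
t 2.73 pos [0.49   0.1562 0.098 ] yaw 128.1 F [-4.2  1.3  5.5] w 0.001 q7 0.39
pos [0.49   0.1562 0.098 ] yaw 128.1 tilt [ 0.004  0.014 -1.   ] rows 1 dist 26.8
[0, np.float64(-11.4), np.float64(-8.4), np.float64(22.8), np.float64(0.97)]
```

apply_moves(
  increments=[0, 0, 0, -10, 0, 0, -11, -8, -2, 0.9, 0, 0, 0, 0, 0],
)

```text
t: 3.1
eef_pos: [0.4916, 0.1424, 0.1122]
tool_rot: [-0.0, 0.445, 0.896, 0.008]
contact_force: [0.8, -0.5, -0.1]
gripper_width: -0.002
```

```bash
python3 - <<'E'
from h import *
stat();plan(fix(.094,0.001,.102),127.1,0)
E
```

```text
t 3.1 pos [0.4916 0.1424 0.1122] yaw 127.2 F [ 0.8 -0.5 -0.1] w -0.002 q7 0.4
pos [0.4916 0.1424 0.1122] yaw 127.2 tilt [ 0.007  0.015 -1.   ] rows 1 dist 10.2
[0, np.float64(0.5), np.float64(-1.1), np.float64(10.2), np.float64(0.08)]
```

apply_moves(
  increments=[0, 0.5, -1, 9, 0, 0, 0, 0, 7, 0, 0, 0, 0, 7, 0, 0, 0, 0, 7, 0],
)

```text
t: 3.6
eef_pos: [0.4904, 0.1443, 0.0812]
tool_rot: [-0.001, 0.444, 0.896, 0.009]
contact_force: [0.2, 1.5, 2.5]
gripper_width: -0.001
```

```bash
python3 - <<'E'
from h import *
stat();plan(fix(.096,0.001,.075),127.1,0)
E
```

```text
t 3.6 pos [0.4904 0.1443 0.0812] yaw 127.2 F [0.2 1.5 2.5] w -0.001 q7 0.42
pos [0.4904 0.1443 0.0812] yaw 127.2 tilt [ 0.007  0.017 -1.   ] rows 1 dist 6.3
[0, np.float64(0.4), np.float64(-1.2), np.float64(6.1), np.float64(0.12)]
```

apply_moves(
  increments=[0, 0, -1, 7, 0, 0, 0, 0, 6, 0, 0, 0, 0, 0, 0],
)

```text
t: 3.98
eef_pos: [0.489, 0.1429, 0.0657]
tool_rot: [-0.001, 0.445, 0.896, 0.008]
contact_force: [0.6, 0.4, 0.3]
gripper_width: -0.004
```

```bash
python3 - <<'E'
from h import *
o=stat();plan(fix(.097,0.001,.075),127.1,0)
p,d=read_camera("scene");cv2.imwrite("pics/s2.png",cv2.resize(p[130:280,200:400],None,fx=3,fy=3,interpolation=cv2.INTER_CUBIC))
E
```

```text
t 3.98 pos [0.489  0.1429 0.0657] yaw 127.2 F [0.6 0.4 0.3] w -0.004 q7 0.43
pos [0.489  0.1429 0.0657] yaw 127.2 tilt [ 0.006  0.015 -1.   ] rows 1 dist 9.5
[0, np.float64(1.8), np.float64(1.0), np.float64(-9.3), np.float64(0.1)]
```

View pics/s2.png

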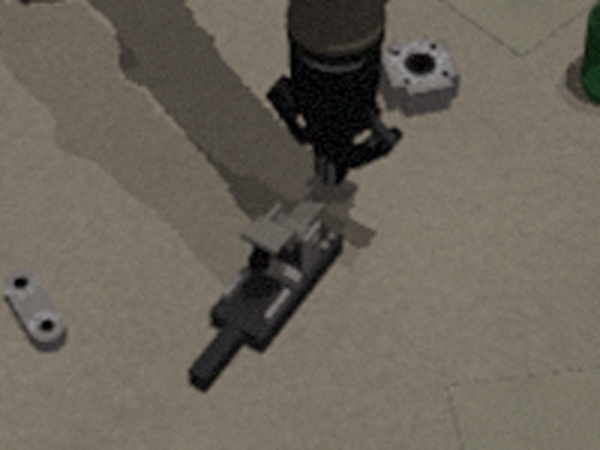

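The rocker has snapped open: in the scene crop the front plate at about (268,232) is raised, and the force is near 0. Next I lift off and go to the link.

```bash
python3 - <<'E'
from h import *
print("bottle base top-cam",plane("top",[[353,158]],0.01),"cap",plane("top",[[361,143]],.15))
P=cloud("top",np.load("pics/top0_d.npy"));B=P[135:168,343:372].reshape(-1,3);B=B[B[:,2]>.03];print(B.min(0),B.max(0),np.median(B[B[:,2]>.13],0))
a=np.radians(-16);c=np.array([.548,-.237]);g=c+.032*np.array([np.cos(a),np.sin(a)]);print(g)
plan((*g,.17),164,0)
E
```

```text
bottle base top-cam [[ 0.74288919 -0.20789569  0.01      ]] cap [[ 0.75179494 -0.21159455  0.15      ]]
[ 0.72656997 -0.23990474  0.03020531] [ 0.78625539 -0.18205425  0.15918307] [ 0.75269915 -0.21150203  0.14865157]
[ 0.57876037 -0.2458204 ]
pos [0.4892 0.1429 0.066 ] yaw 127.2 tilt [ 0.006  0.016 -1.   ] rows 8 dist 412.2
[0, np.float64(-45.4), np.float64(-20.3), np.float64(-13.7), np.float64(-4.6)]
[0, np.float64(-43.6), np.float64(-23.8), np.float64(-13.7), np.float64(-4.6)]
[0, np.float64(-41.5), np.float64(-27.3), np.float64(-13.7), np.float64(-4.6)]
[0, np.float64(-39.2), np.float64(-30.5), np.float64(-13.7), np.float64(-4.6)]
[0, np.float64(-36.6), np.float64(-33.5), np.float64(-13.7), np.float64(-4.6)]
[0, np.float64(-33.8), np.float64(-36.4), np.float64(-13.7), np.float64(-4.6)]
[0, np.float64(-30.8), np.float64(-39.0), np.float64(-13.7), np.float64(-4.6)]
[0, np.float64(-27.6), np.float64(-41.3), np.float64(-13.7), np.float64(-4.6)]
```

apply_moves(
  increments=[0, 0, 0, -40, 0, 0, 0, 0, -60, 0, 60, -45, -20, -5, -4.6, 60, -44, -24, 0, -4.6, 60, -41.5, -27, 0, -4.6, 60, -39, -30.5, 0, -4.6, 60, -36.6, -33.5, 0, -4.6, 60, -34, -36, 0, -4.6, 60, -31, -39, 0, -4.6, 60, -28, -41, 0, -4.6, 60, 0, 0, 0, 0],
)

```text
t: 5.4
eef_pos: [0.5898, -0.2562, 0.1729]
tool_rot: [0.007, 0.127, 0.992, 0.008]
contact_force: [-0.2, -0.4, 0.1]
gripper_width: 0.7
```

```bash
python3 - <<'E'
from h import *
stat()
o=get_obs();np.save("pics/w2_o.npy",tool_T(o));p,d=read_camera("wrist");np.save("pics/w2_d.npy",d);cv2.imwrite("pics/w2.png",p)
for x in outline_of("wrist","long_link_mid"):
    m=x["pixels"];c=max(cv2.findContours(m.astype(np.uint8),cv2.RETR_EXTERNAL,cv2.CHAIN_APPROX_NONE)[0],key=len).reshape(-1,2)
    w=plane("wrist",c,0.02,o);print(x["p"],x["extent"],cv2.minAreaRect((w[:,:2]*1000).astype(np.float32)))
p,d=read_camera("top");cv2.imwrite("pics/t2.png",p)
E
```

```text
t 5.4 pos [ 0.5898 -0.2562  0.1729] yaw 165.5 F [-0.2 -0.4  0.1] w 0.7 q7 1.78
0.92 [277.6, 134.2, 43.5, 156.3] ((546.3744506835938, -239.4121856689453), (32.2403564453125, 129.3279571533203), 73.92060089111328)
0.7 [236.9, 341.8, 77.1, 60.0] ((741.950927734375, -329.9227600097656), (90.18868255615234, 47.75071716308594), 48.49002456665039)
0.66 [205.6, 5.5, 33.5, 11.0] ((434.9003601074219, -266.49188232421875), (25.83872413635254, 7.751810073852539), 74.70092010498047)
0.5 [10.5, 6.3, 19.7, 12.4] ((390.5120544433594, -414.0419921875), (17.775707244873047, 8.89972972869873), 71.15320587158203)
```

View pics/w2.png

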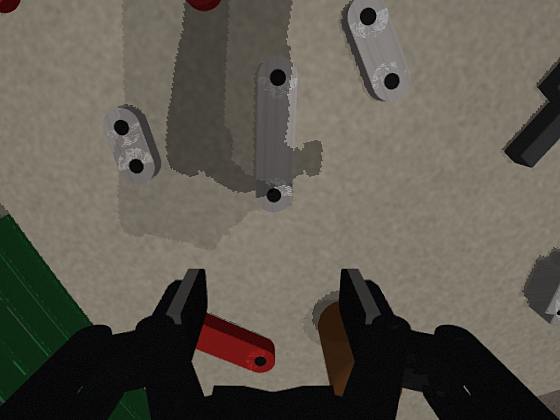

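View pics/t2.png

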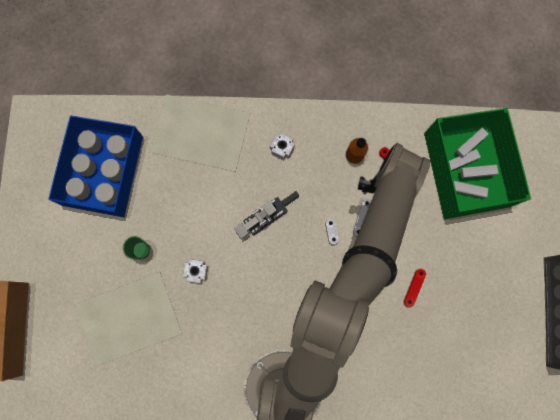

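Wrist view: the grey long link spans (257-300, 56-212), with holes at (278,77) and (273,195). It measures 129 x 32 mm. The short link is at upper right (378,48), the stub at left (132,145), and the red one at (236,342) is not wanted. The choice is confirmed.

```bash
python3 - <<'E'
from h import *
stat();plan((.5762,-.2475,.08),164,60)
E
```

```text
t 5.55 pos [ 0.5903 -0.2495  0.1725] yaw 165.8 F [ 0.4  0.3 -0.2] w 0.701 q7 1.78
pos [ 0.5903 -0.2495  0.1725] yaw 165.8 tilt [ 0.014  0.018 -1.   ] rows 2 dist 93.5
[60, np.float64(7.5), np.float64(-1.7), np.float64(46.1), np.float64(0.91)]
[60, np.float64(7.5), np.float64(-1.8), np.float64(46.1), np.float64(0.91)]
```

apply_moves(
  increments=[60, 7, -2, 40, 0.9, 60, 7, -2, 40, 0.9, 60, 0, 0, 0, 0, 60, 0, 0, 0, 0],
)

```text
t: 6.05
eef_pos: [0.5796, -0.2409, 0.0935]
tool_rot: [0.008, 0.135, 0.991, 0.011]
contact_force: [-0.1, -0.3, 0.4]
gripper_width: 0.706
```

```bash
python3 - <<'E'
from h import *
stat()
o=get_obs();p,d=read_camera("wrist");cv2.imwrite("pics/w3.png",p)
print(stat()["joint_vel"].round(3))
for x in outline_of("wrist","long_link_mid")[:2]:
    m=x["pixels"];c=max(cv2.findContours(m.astype(np.uint8),cv2.RETR_EXTERNAL,cv2.CHAIN_APPROX_NONE)[0],key=len).reshape(-1,2)
    w=plane("wrist",c,0.02,o);rc=cv2.minAreaRect((w[:,:2]*1000).astype(np.float32));print(x["p"],x["extent"],rc)
E
```

```text
t 6.05 pos [ 0.5796 -0.2409  0.0935] yaw 164.5 F [-0.1 -0.3  0.4] w 0.706 q7 1.79
t 6.1 pos [ 0.5795 -0.2408  0.0935] yaw 164.5 F [-0.3 -0.7  0. ] w 0.699 q7 1.79
[ 0.006 -0.004  0.004 -0.003 -0.001 -0.005  0.003]
0.69 [166.6, 402.7, 90.8, 24.4] ((700.3197021484375, -390.1826171875), (21.22669792175293, 31.81125831604004), 71.58443450927734)
0.62 [257.8, 167.9, 55.5, 201.6] ((546.2279663085938, -239.35598754882812), (32.3650016784668, 129.56663513183594), 73.31429290771484)
```

View pics/w3.png

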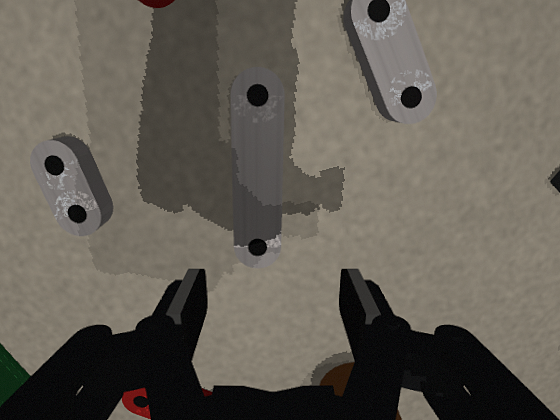

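```bash
python3 - <<'E'
from h import *
plan((.5762,-.2483,.03),163.6,60)
E
```

```text
pos [ 0.5796 -0.2412  0.0936] yaw 164.4 tilt [ 0.019  0.02  -1.   ] rows 2 dist 64.1
[60, np.float64(1.1), np.float64(-4.6), np.float64(31.7), np.float64(0.42)]
[60, np.float64(1.1), np.float64(-4.7), np.float64(31.7), np.float64(0.42)]
```

apply_moves(
  increments=[60, 1, -4.5, 30, 0.8, 60, 1, -4.5, 30, 0, 60, 0, 0, 0, 0, 60, 0, 0, 0, 0],
)

```text
t: 6.65
eef_pos: [0.5822, -0.2493, 0.0394]
tool_rot: [0.014, 0.142, 0.99, 0.01]
contact_force: [-0.1, -0.5, 0.7]
gripper_width: 0.702
```

```bash
python3 - <<'E'
from h import *
stat();plan((.5762,-.2483,.004),163.6,60)
E
```

```text
t 6.65 pos [ 0.5822 -0.2493  0.0394] yaw 163.7 F [-0.1 -0.5  0.7] w 0.702 q7 1.81
pos [ 0.5822 -0.2493  0.0394] yaw 163.7 tilt [ 0.03   0.017 -0.999] rows 1 dist 35.9
[60, np.float64(6.9), np.float64(-1.5), np.float64(35.2), np.float64(0.11)]
```

apply_moves(
  increments=[60, 4.5, -1, 20, 0, 60, 2.5, -0.5, 14, 0, 60, 0, 0, 0, 0],
)

```text
t: 7.02
eef_pos: [0.5796, -0.2489, 0.009]
tool_rot: [0.017, 0.141, 0.99, 0.01]
contact_force: [0.2, -0.3, -0.3]
gripper_width: 0.699
```

```bash
python3 - <<'E'
from h import *
stat();plan((.5762,-.2483,.004),163.6,60)
E
```

```text
t 7.03 pos [ 0.5796 -0.2489  0.009 ] yaw 163.7 F [ 0.2 -0.3 -0.3] w 0.699 q7 1.83
pos [ 0.5796 -0.2489  0.009 ] yaw 163.7 tilt [ 0.037  0.015 -0.999] rows 1 dist 6.1
[60, np.float64(3.6), np.float64(-0.5), np.float64(4.9), np.float64(0.14)]
```

apply_moves(
  increments=[60, 3, -0.5, 4, 0, 30, 0, 0, 0, 0, 25, 0, 0, 0, 0, 25, 0, 0, 0, 0, 25, 0, 0, 0, 0],
  squeeze=80,
)

```text
t: 7.65
eef_pos: [0.5781, -0.249, 0.0071]
tool_rot: [0.019, 0.141, 0.99, 0.01]
contact_force: [-0.5, -0.1, -2.1]
gripper_width: 0.352
```

```bash
python3 - <<'E'
from h import *
stat();plan((.5762,-.2483,.06),163.6,20)
E
```

```text
t 7.65 pos [ 0.5781 -0.249   0.0071] yaw 163.7 F [-0.5 -0.1 -2.1] w 0.352 q7 1.83
pos [ 0.5781 -0.249   0.0071] yaw 163.7 tilt [ 0.04   0.014 -0.999] rows 1 dist 52.9
[20, np.float64(0.1), np.float64(1.5), np.float64(-52.9), np.float64(0.15)]
```

apply_moves(
  increments=[20, 0, 0, -30, 0, 20, 0, 1, -50, 0, 20, 0, 0, 0, 0],
)

```text
t: 8.02
eef_pos: [0.5744, -0.2489, 0.0878]
tool_rot: [0.018, 0.141, 0.99, 0.01]
contact_force: [0.1, -0.7, -2.7]
gripper_width: 0.352
```

```bash
python3 - <<'E'
from h import *
o=stat();p,d=read_camera("wrist");cv2.imwrite("pics/w4.png",p)
plan((.5762,-.2483,.06),163.6,20)
for zz in (o["eef_pos"][2],o["eef_pos"][2]+.015):
  for x in outline_of("wrist","long_link_mid")[:2]:
    m=x["pixels"];c=max(cv2.findContours(m.astype(np.uint8),cv2.RETR_EXTERNAL,cv2.CHAIN_APPROX_NONE)[0],key=len).reshape(-1,2)
    w=plane("wrist",c,zz,o);rc=cv2.minAreaRect((w[:,:2]*1000).astype(np.float32));print(x["p"],x["extent"],rc)
E
```

```text
t 8.03 pos [ 0.5744 -0.2489  0.0878] yaw 163.8 F [ 0.1 -0.7 -2.7] w 0.352 q7 1.8
pos [ 0.5728 -0.2479  0.0854] yaw 163.8 tilt [ 0.034  0.016 -0.999] rows 1 dist 25.7
[20, np.float64(-2.7), np.float64(-0.1), np.float64(25.5), np.float64(0.17)]
0.96 [162.5, 401.7, 31.2, 36.6] ((634.0913696289062, -325.8799743652344), (11.932893753051758, 31.939373016357422), 36.399600982666016)
0.87 [275.4, 200.0, 90.2, 307.7] ((547.8740234375, -240.08920288085938), (35.44696807861328, 141.52992248535156), 73.7637710571289)
0.96 [162.5, 401.7, 31.2, 36.6] ((618.8196411132812, -315.2775573730469), (10.642964363098145, 28.48680877685547), 36.39967727661133)
0.87 [275.4, 200.0, 90.2, 307.7] ((541.9222412109375, -238.76052856445312), (31.615192413330078, 126.2307357788086), 73.76372528076172)
```

View pics/w4.png

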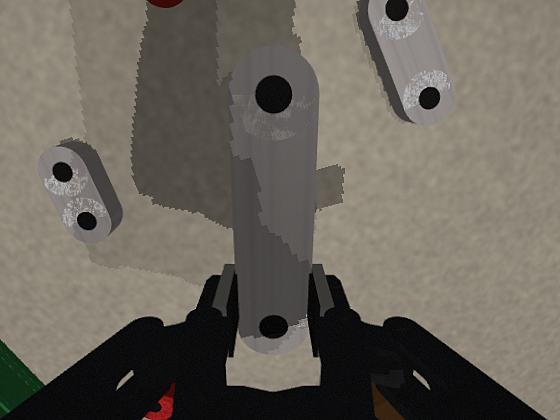

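The link is held and level, spanning (232-319, 46-352) in the wrist view, with the jaws at 30 mm. Next is a side stop to look at the fixture.

```bash
python3 - <<'E'
from h import *
plan(fix(-.11,.075,.16),127.1,20)
E
```

```text
pos [ 0.5712 -0.2471  0.0831] yaw 163.8 tilt [ 0.03   0.018 -0.999] rows 4 dist 198.4
[20, np.float64(16.3), np.float64(43.0), np.float64(-18.5), np.float64(9.17)]
[20, np.float64(22.9), np.float64(39.9), np.float64(-18.5), np.float64(9.17)]
[20, np.float64(29.0), np.float64(35.7), np.float64(-18.5), np.float64(9.17)]
[20, np.float64(34.3), np.float64(30.7), np.float64(-18.5), np.float64(9.17)]
```

apply_moves(
  increments=[20, 16, 43, -19, 9.2, 20, 23, 40, -19, 9.2, 20, 29, 36, -19, 9.2, 20, 34, 31, -19, 9.2, 20, 0, 0, 0, 0, 20, 0, 0, 0, 0],
)

```text
t: 8.93
eef_pos: [0.551, -0.059, 0.1541]
tool_rot: [0.002, 0.456, 0.89, 0.011]
contact_force: [0.0, -1.1, -2.3]
gripper_width: 0.346
```

```bash
cat >> h.py <<'E'
def snapw(name,n="wrist"):
    o=get_obs();p,d=read_camera(n);cv2.imwrite(f"pics/{name}.png",p);np.save(f"pics/{name}_d.npy",d)
    import pickle;pickle.dump(o,open(f"pics/{name}_o.pkl","wb"));return o,p,d
E
python3 - <<'E'
from h import *
stat();o,p,d=snapw("w5")
q=p.copy()
pts=[(-.12,.009,.025),(-.12,-.009,.025),(-.06,.028,.025),(-.06,-.028,.025),(-.06,.009,.025),(-.06,-.009,.025),(0,.025,.04),(0,-.025,.04),(.01,.025,.04),(.01,-.025,.04),(-.045,.019,.037),(-.045,-.019,.037),(-.045,.025,.037),(-.045,-.025,.037),(-.009,.025,.037),(-.009,-.025,.037)]
for v in pts:
    u=proj("wrist",[fix(*v)],o)[0];cv2.circle(q,tuple(int(round(i)) for i in u),2,(0,0,255),-1)
cv2.imwrite("pics/w5m.png",q)
E
```

```text
t 8.93 pos [ 0.551  -0.059   0.1541] yaw 125.8 F [ 0.  -1.1 -2.3] w 0.346 q7 0.86
```

View pics/w5m.png

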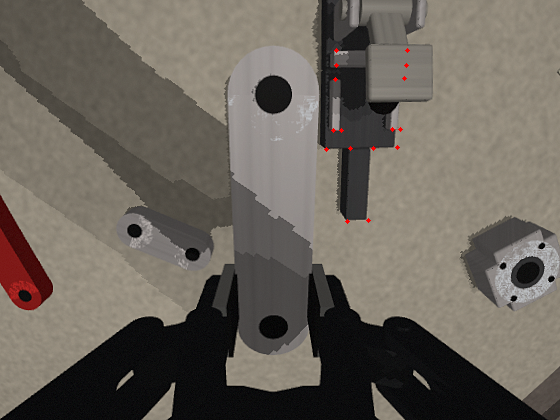

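View pics/w5.png

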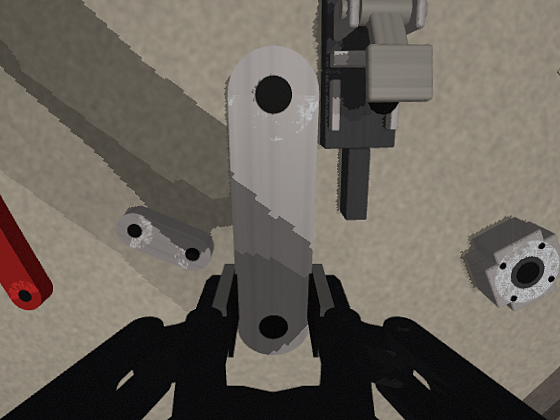

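```bash
python3 - <<'E'
from h import *
for nm in("w5","w5m"):
    p=cv2.imread(f"pics/{nm}.png")[40:230,310:440];cv2.imwrite(f"pics/{nm}z.png",np.clip(cv2.resize(p,None,fx=3.1,fy=3.1,interpolation=cv2.INTER_CUBIC)*1.6,0,255).astype(np.uint8))
a=cv2.imread("pics/w5z.png");b=cv2.imread("pics/w5mz.png");cv2.imwrite("pics/w5zz.png",np.hstack([a[:,:400],b[:,:400]]))
E
```

```text
(no output)
```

View pics/w5zz.png

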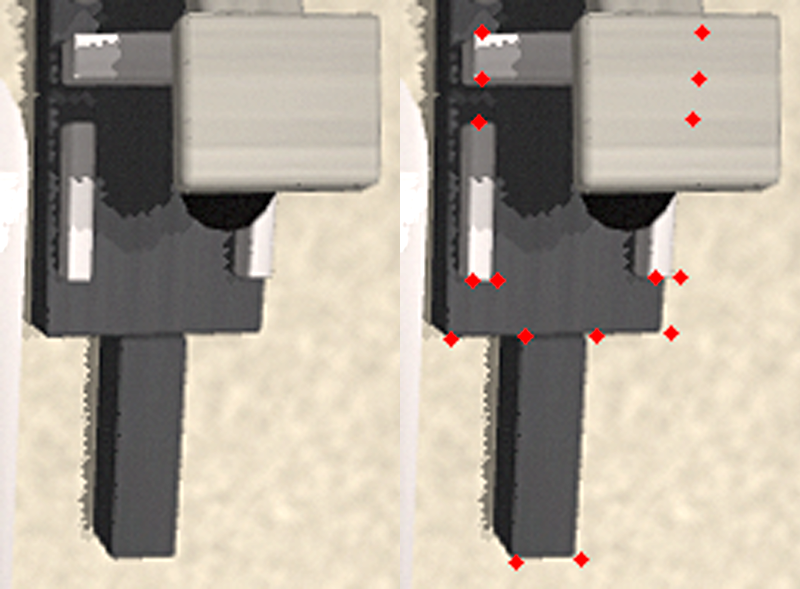

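```bash
python3 - <<'E'
from h import *
import pickle
from scipy.optimize import least_squares
o=pickle.load(open("pics/w5_o.pkl","rb"))
m=[((-.12,.009,.025),(112,557)),((-.12,-.009,.025),(174,557)),((-.06,-.009,.025),(186,333)),((-.06,.028,.025),(48,333)),((-.06,-.028,.025),(261,331)),((-.045,.025,.037),(68,280)),((-.045,.019,.037),(91,280)),((-.045,-.019,.037),(249,275)),((-.045,-.025,.037),(271,275)),((-.009,.025,.037),(68,122)),((0,.025,.04),(75,84))]
X=[a for a,_ in m];u=np.array([(b[0]/3.1+310,b[1]/3.1+40) for _,b in m])
def f(v,full=False):
    W=[fix(*x,O=(v[0],v[1]),a=v[2]) for x in X];r=proj("wrist",W,o)-u;return r if full else r.ravel()
s=least_squares(f,[.548,.068,127.1],x_scale=[.01,.01,1],loss="soft_l1");print(s.x,f(s.x,True).round(1).tolist())
E
```

```text
[5.46538233e-01 6.71307060e-02 1.27293331e+02] [[-0.5, 0.8], [0.9, 0.1], [1.1, 0.1], [-1.2, 1.2], [0.7, 0.3], [-0.6, -0.1], [0.0, -0.3], [-0.2, 0.3], [0.6, 0.2], [0.3, -0.7], [-1.0, -2.3]]
```

```bash
sed -i 's/^FO=.*/FO=(0.5465,0.0671);FA=127.3/' h.py; python3 - <<'E'
from h import *
c=get_calibration("wrist");T=c["T_tool_cam"]
u=cv2.undistortPoints(np.array([[273.2,94.],[273.3,327.]]).reshape(-1,1,2),c["mtx"],c["D"]).reshape(-1,2)
d=np.c_[u,np.ones(2)]@T[:3,:3].T;p=T[:3,3]
for z in(-.011,-.013,-.016):
    s=(z-p[2])/d[:,2];h=p+d*s[:,None];print(z,h.round(4).tolist(),h.mean(0).round(4),np.linalg.norm(h[0]-h[1]))
o=stat();print(tool_T(o).round(3))
plan(fix(-.185,0,.058),127.3,20)
E
```

```text
-0.011 [[0.0821, 0.0011, -0.011], [-0.0165, 0.0012, -0.011]] [ 0.0328  0.0011 -0.011 ] 0.09863169189398058
-0.013 [[0.0821, 0.0011, -0.013], [-0.015, 0.0012, -0.013]] [ 0.0335  0.0011 -0.013 ] 0.09711942830735351
-0.016 [[0.082, 0.0011, -0.016], [-0.0128, 0.0012, -0.016]] [ 0.0346  0.0011 -0.016 ] 0.09485103292741294
t 8.97 pos [ 0.5512 -0.0587  0.1541] yaw 125.8 F [ 0.3  0.3 -2.4] w 0.349 q7 0.86
[[-0.585  0.811  0.013  0.551]
 [ 0.811  0.585  0.018 -0.059]
 [ 0.007  0.021 -1.     0.154]
 [ 0.     0.     0.     1.   ]]
pos [ 0.5512 -0.0587  0.1541] yaw 125.8 tilt [ 0.013  0.018 -1.   ] rows 3 dist 145.7
[20, np.float64(-26.9), np.float64(24.2), np.float64(32.4), np.float64(-0.5)]
[20, np.float64(-27.2), np.float64(24.0), np.float64(32.4), np.float64(-0.5)]
[20, np.float64(-27.4), np.float64(23.7), np.float64(32.4), np.float64(-0.5)]
```

apply_moves(
  increments=[20, -27, 24, 32, -0.5, 20, -27, 23, 32, -0.5, 20, -27, 23, 30, -0.5, 20, 0, 0, 0, 0],
)

```text
t: 9.48
eef_pos: [0.6576, -0.0879, 0.0542]
tool_rot: [0.0, 0.446, 0.895, 0.01]
contact_force: [-1.2, 0.8, -1.6]
gripper_width: 0.35
```

```bash
cat >> h.py <<'E'
def link(name):
    o,p,d=snapw(name);P=cloud("wrist",d,o)
    T=tool_T(o);Q=(P.reshape(-1,3)-T[:3,3])@T[:3,:3]   # tool frame
    m=(Q[:,0]>.02)&(Q[:,0]<.09)&(abs(Q[:,1])<.013)&(Q[:,2]<0.01)&(Q[:,2]>-.03)
    S=P.reshape(-1,3)[m];a=np.radians(FA);q=S[:,:2]-np.array(FO);F=np.c_[q@[np.cos(a),np.sin(a)],q@[-np.sin(a),np.cos(a)]]
    A=np.c_[F-F.mean(0),np.ones(len(F))];c=np.linalg.lstsq(A,S[:,2],rcond=None)[0];print("link top plane n",len(S),"slope x,y",c[:2].round(3),"z mid",c[2].round(4),"at x_f",F.mean(0).round(4))
    t=T[:3,3];r=t[:2]-np.array(FO);print("TCP in fixture",(r@[np.cos(a),np.sin(a)]).round(4),(r@[-np.sin(a),np.cos(a)]).round(4),t[2].round(4),"yaw",yaw(T).round(2),"tilt",T[:3,2].round(3),"F",o["contact_force"].round(1),"t",round(o["t"],2))
    return o,p,d
E
python3 - <<'E'
from h import *
link("w6");plan(fix(-.175,.001,.048),127.3,20)
E
```

```text
link top plane n 12876 slope x,y [0.041 0.005] z mid 0.0685 at x_f [-0.1327  0.0055]
TCP in fixture -0.1906 0.0055 0.0542 yaw 127.06 tilt [ 0.009  0.018 -1.   ] F [-1.2  0.8 -1.6] t 9.47
pos [ 0.6569 -0.0882  0.0555] yaw 127.0 tilt [ 0.009  0.017 -1.   ] rows 1 dist 17.9
[20, np.float64(15.4), np.float64(5.1), np.float64(7.7), np.float64(-0.28)]
```

View pics/w6.png

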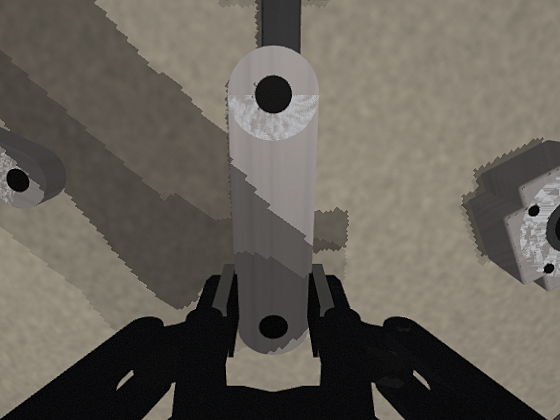

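Wrist view: the held link lies over the rail, with the rail visible above it at (280,25). The link's front end is pitched up 0.041 rad, which still fits under the foot. I align it, then slide in.

apply_moves(
  increments=[20, 15, 5, 7, -0.3, 20, 0, 0, 0, 0],
)

```text
t: 9.78
eef_pos: [0.6502, -0.073, 0.0486]
tool_rot: [-0.0, 0.444, 0.896, 0.01]
contact_force: [-0.4, -0.0, -1.5]
gripper_width: 0.351
```

```bash
python3 - <<'E'
from h import *
stat();plan(fix(-.104,.001,.048),127.3,20)
o=get_obs();r=o["eef_pos"][:2]-np.array(FO);a=np.radians(FA);print(r@[np.cos(a),np.sin(a)],r@[-np.sin(a),np.cos(a)])
E
```

```text
t 9.78 pos [ 0.6502 -0.073   0.0486] yaw 127.2 F [-0.4 -0.  -1.5] w 0.351 q7 0.97
pos [ 0.6502 -0.073   0.0486] yaw 127.2 tilt [ 0.008  0.018 -1.   ] rows 2 dist 70.3
[20, np.float64(35.1), np.float64(0.6), np.float64(0.7), np.float64(-0.03)]
[20, np.float64(35.1), np.float64(0.7), np.float64(0.7), np.float64(-0.03)]
-0.1742613283355995 0.0023857835624863264
```

apply_moves(
  increments=[20, 24, 1, 0, 0, 20, 24, 0, 0, 0, 20, 15, 0, 0, 0, 20, 0, 0, 0, 0],
)

```text
t: 10.28
eef_pos: [0.6115, -0.0204, 0.0524]
tool_rot: [0.002, 0.444, 0.896, 0.011]
contact_force: [-0.8, -0.2, -3.7]
gripper_width: 0.347
```

```bash
python3 - <<'E'
from h import *
o,p,d=link("w7");plan(fix(-.101,.001,.036),127.3,20)
p,d=read_camera("scene");cv2.imwrite("pics/s7.png",cv2.resize(p[130:280,200:400],None,fx=3,fy=3,interpolation=cv2.INTER_CUBIC))
E
```

```text
link top plane n 11384 slope x,y [ 0.097 -0.028] z mid 0.0669 at x_f [-0.0548  0.0017]
TCP in fixture -0.109 0.0013 0.0524 yaw 127.31 tilt [ 0.013  0.018 -1.   ] F [-0.8 -0.2 -3.7] t 10.28
pos [ 0.612  -0.0211  0.0525] yaw 127.3 tilt [ 0.013  0.018 -1.   ] rows 1 dist 18.7
[20, np.float64(8.8), np.float64(0.0), np.float64(16.5), np.float64(-0.04)]
```

View pics/w7.png

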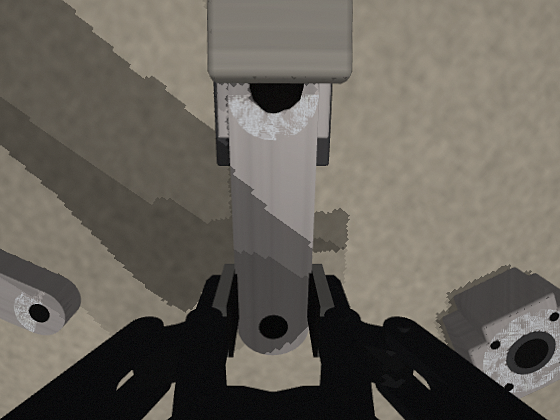

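View pics/s7.png

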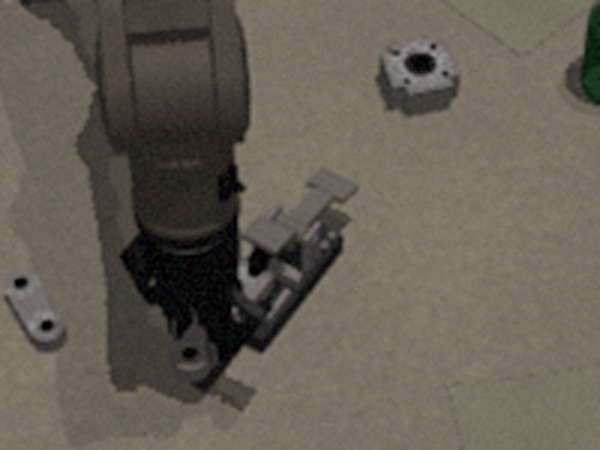

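apply_moves(
  increments=[20, 2, 0, 9, 0, 20, 3, 0, 7, 0, 20, 0, 0, 0, 0],
)

```text
t: 10.75
eef_pos: [0.6105, -0.0196, 0.0353]
tool_rot: [0.003, 0.446, 0.895, 0.011]
contact_force: [0.9, -0.2, -1.3]
gripper_width: 0.351
```

```bash
python3 - <<'E'
from h import *
o,p,d=link("w8");plan(fix(-.100,.001,.032),127.3,20)
E
```

```text
link top plane n 10121 slope x,y [0.034 0.001] z mid 0.0491 at x_f [-0.0568  0.0022]
TCP in fixture -0.1078 0.0016 0.0353 yaw 127.06 tilt [ 0.015  0.016 -1.   ] F [ 0.9 -0.2 -1.3] t 10.75
pos [ 0.6108 -0.0199  0.0356] yaw 127.1 tilt [ 0.015  0.016 -1.   ] rows 1 dist 8.9
[20, np.float64(8.1), np.float64(0.5), np.float64(3.7), np.float64(-0.25)]
```

View pics/w8.png

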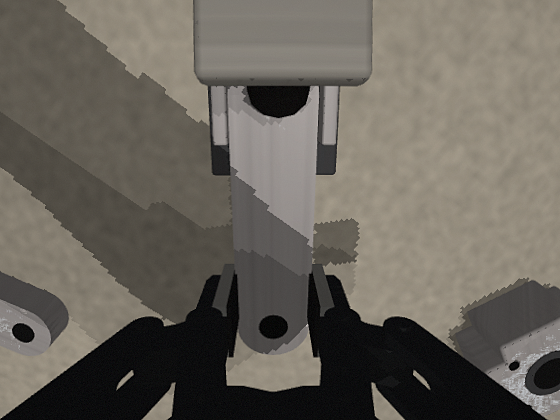

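apply_moves(
  increments=[20, 4, 1.5, 2.5, -0.3, 20, 5, 0, 1, 0, 20, 3, 0, 0, 0],
)

```text
t: 11.18
eef_pos: [0.6066, -0.0109, 0.0329]
tool_rot: [0.006, 0.444, 0.896, 0.011]
contact_force: [2.8, -6.2, -2.6]
gripper_width: 0.351
```

```bash
python3 - <<'E'
from h import *
o,p,d=link("w9");plan(fix(-.0985,.001,.032),127.3,20)
E
```

```text
link top plane n 7372 slope x,y [ 0.028 -0.002] z mid 0.0461 at x_f [-0.055  -0.0001]
TCP in fixture -0.0985 -0.0005 0.0329 yaw 127.3 tilt [ 0.02   0.014 -1.   ] F [ 2.8 -6.2 -2.6] t 11.18
pos [ 0.6066 -0.011   0.033 ] yaw 127.3 tilt [ 0.02   0.013 -1.   ] rows 1 dist 1.8
[20, np.float64(0.1), np.float64(-1.5), np.float64(1.0), np.float64(-0.01)]
```

View pics/w9.png

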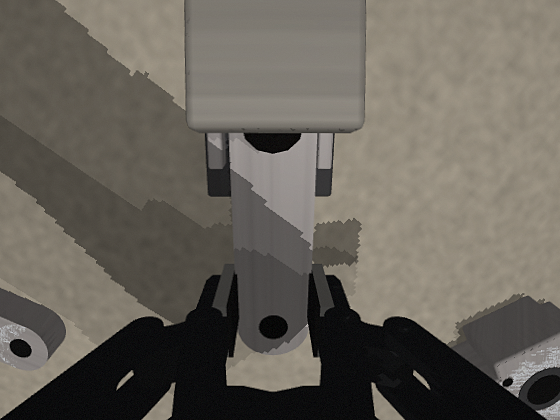

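apply_moves(
  increments=[20, 1, -1.5, 1, 0, 30, 1, 0, 0, 0, 44, 0, 0, 0, 0, 50, 0, 0, 0, 0],
  squeeze=40,
)

```text
t: 11.72
eef_pos: [0.6047, -0.0098, 0.0327]
tool_rot: [0.007, 0.444, 0.896, 0.011]
contact_force: [0.8, -0.3, -0.1]
gripper_width: 0.585
```

```bash
python3 - <<'E'
from h import *
o,p,d=link("w10");print(o["gripper_width"])
E
```

```text
link top plane n 6586 slope x,y [-0.001  0.001] z mid 0.0439 at x_f [-0.0549  0.0008]
TCP in fixture -0.0964 0.0003 0.0327 yaw 127.28 tilt [ 0.022  0.014 -1.   ] F [ 0.8 -0.3 -0.1] t 11.72
0.5849985202434007
```

View pics/w10.png

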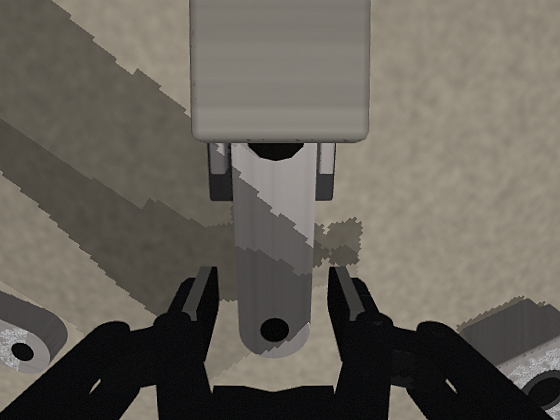

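The link lies flat: slope 0.001, top at about 44-45 mm, centred between the fences. The jaws are open. I check its position along x from the rear hole at (273,330) and the rear end.

```bash
python3 - <<'E'
from h import *
import pickle
o=pickle.load(open("pics/w10_o.pkl","rb"))
a=np.radians(FA)
def F(w): r=w[:,:2]-np.array(FO);return np.c_[r@[np.cos(a),np.sin(a)],r@[-np.sin(a),np.cos(a)]]
print(F(plane("wrist",[[273.5,329.5],[273.5,357.5],[233.5,170],[314.5,170],[238,290],[311,290]],.045,o)).round(4))
print(F(plane("wrist",[[209,201],[334,200]],.037,o)).round(4), "fence corner should be -.045,+-.025")
stat();
E
```

```text
[[-0.1134 -0.0006]
 [-0.129  -0.0006]
 [-0.0416  0.0145]
 [-0.0417 -0.0161]
 [-0.093   0.0145]
 [-0.0935 -0.0166]]
[[-0.056   0.0257]
 [-0.056  -0.0258]] fence corner should be -.045,+-.025
t 11.78 pos [ 0.6046 -0.0098  0.0327] yaw 127.3 F [-0.2  0.3 -0. ] w 0.584 q7 0.89
```

Rear end at x = -129 mm, sides at y = +14.5/-16.4 mm along the whole length: straight and against the stop. Now I raise, close the jaws and move above the front plate.

apply_moves(
  increments=[55, 0, 0, -35, 0, 55, 0, 0, -50, 0, 0, 0, 0, -30, 0, 0, 0, 0, 0, 0],
)

```text
t: 12.28
eef_pos: [0.5999, -0.0092, 0.1495]
tool_rot: [0.003, 0.443, 0.897, 0.011]
contact_force: [0.4, -0.4, -0.3]
gripper_width: 0.227
```

```bash
python3 - <<'E'
from h import *
stat();plan(fix(-.012,0,.135),127.3,0,45)
E
```

```text
t 12.28 pos [ 0.5999 -0.0092  0.1495] yaw 127.4 F [ 0.4 -0.4 -0.3] w 0.227 q7 0.82
pos [ 0.5999 -0.0092  0.1495] yaw 127.4 tilt [ 0.016  0.016 -1.   ] rows 2 dist 82.5
[0, np.float64(40.5), np.float64(1.8), np.float64(7.4), np.float64(0.06)]
[0, np.float64(40.5), np.float64(1.7), np.float64(7.4), np.float64(0.06)]
```

apply_moves(
  increments=[0, 40, 2, 7, 0, 0, 40, 1, 7, 0, 0, 0, 0, 0, 0, 0, 0, 0, 0, 0],
)

```text
t: 12.78
eef_pos: [0.5501, 0.0583, 0.1321]
tool_rot: [0.001, 0.443, 0.897, 0.009]
contact_force: [0.1, 0.1, 0.6]
gripper_width: 0.002
```

```bash
python3 - <<'E'
from h import *
link("w11");plan(fix(-.012,0,.112),127.3,0,45)
E
```

```text
link top plane n 0 slope x,y [0. 0.] z mid 0.0 at x_f [nan nan]
TCP in fixture -0.0092 0.0024 0.1321 yaw 127.46 tilt [ 0.01   0.016 -1.   ] F [0.1 0.1 0.6] t 12.78
pos [0.55   0.0584 0.132 ] yaw 127.5 tilt [ 0.01   0.016 -1.   ] rows 1 dist 20.4
[0, np.float64(-3.1), np.float64(2.1), np.float64(20.1), np.float64(0.16)]h.py:44: RuntimeWarning: Mean of empty slice.
  A=np.c_[F-F.mean(0),np.ones(len(F))];c=np.linalg.lstsq(A,S[:,2],rcond=None)[0];print("link top plane n",len(S),"slope x,y",c[:2].round(3),"z mid",c[2].round(4),"at x_f",F.mean(0).round(4))
  ret = um.true_divide(
```

View pics/w11.png

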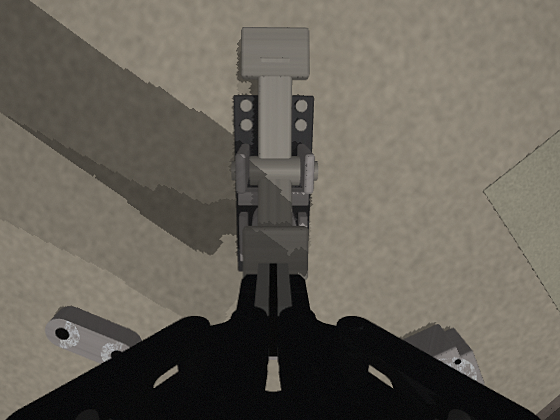

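apply_moves(
  increments=[0, -3, 2, 18, 0, 0, 0, 0, 7, 0, 0, 0, 0, 7, 0, 0, 0, 0, 6, 0, 0, 0, 0, 5, 0, 0, 0, 0, 0, 0],
)

```text
t: 13.58
eef_pos: [0.5588, 0.0505, 0.0867]
tool_rot: [0.005, 0.446, 0.895, 0.008]
contact_force: [-0.7, 0.3, 0.4]
gripper_width: -0.002
```

```bash
python3 - <<'E'
from h import *
stat();plan(fix(-.014,0,.084),127.3,0,45)
p,d=read_camera("scene");cv2.imwrite("pics/s12.png",cv2.resize(p[130:280,200:400],None,fx=3,fy=3,interpolation=cv2.INTER_CUBIC))
E
```

```text
t 13.57 pos [0.5588 0.0505 0.0867] yaw 127.0 F [-0.7  0.3  0.4] w -0.002 q7 0.73
pos [0.5588 0.0505 0.0867] yaw 127.0 tilt [ 0.016  0.011 -1.   ] rows 1 dist 7.2
[0, np.float64(6.7), np.float64(0.1), np.float64(2.7), np.float64(-0.34)]
```

View pics/s12.png

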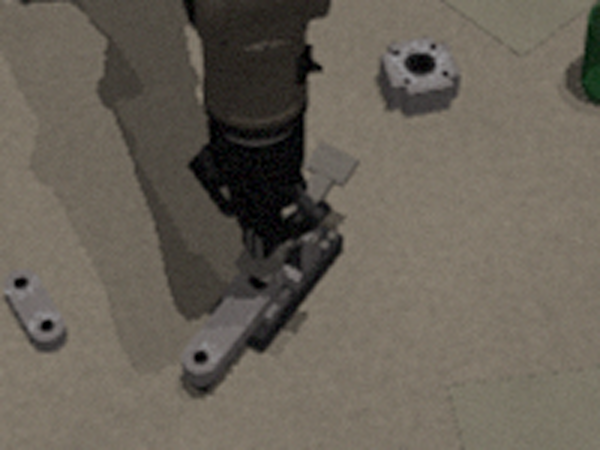

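The scene crop shows the link in place, the pedal raised and no force on the tool, so the rocker has snapped over. I retreat and check.

apply_moves(
  increments=[0, 0, 0, -40, 0, 0, 0, 0, -60, 0, 0, -55, 0, -20, 0, 0, -55, 0, 0, 0, 0, -55, 0, 0, 0, 0, -30, 0, 0, 0, 0, 0, 0, 0, 0, 0, 0, 0, 0, 0],
)

```text
t: 14.62
eef_pos: [0.6766, -0.1035, 0.2093]
tool_rot: [0.002, 0.442, 0.897, 0.009]
contact_force: [-0.9, 0.2, -0.9]
gripper_width: 0.002
```

```bash
python3 - <<'E'
from h import *
o,p,d=snapw("w13");stat()
q,e=read_camera("scene");cv2.imwrite("pics/s13.png",cv2.resize(q[130:280,200:400],None,fx=3,fy=3,interpolation=cv2.INTER_CUBIC))
t,e2=read_camera("top");cv2.imwrite("pics/t13.png",t)
for n,D in(("scene",e),("top",e2)):
    P=cloud(n,D).reshape(-1,3);P=P[~np.isnan(P[:,0])];a=np.radians(FA);r=P[:,:2]-np.array(FO);F=np.c_[r@[np.cos(a),np.sin(a)],r@[-np.sin(a),np.cos(a)],P[:,2]]*1000
    for nm,x in(("pedal",91),("front",-19),("link-105",-105),("link-60",-60)):
        S=F[(abs(F[:,0]-x)<7)&(abs(F[:,1])<9)];print(n,nm,len(S),np.median(S[:,2]) if len(S) else None)
    S=F[(F[:,2]>38)&(F[:,2]<50)&(F[:,0]<-50)&(F[:,0]>-150)&(abs(F[:,1])<30)];print(n,np.percentile(S,[1,50,99],axis=0).round(1).tolist())
E
```

```text
t 14.68 pos [ 0.6765 -0.1035  0.2094] yaw 127.6 F [-0.9 -0.2  0.7] w -0.004 q7 0.96
scene pedal 46 89.76239535693998
scene front 45 80.87546387951127
scene link-105 32 45.37577135846382
scene link-60 34 44.33765672023138
scene [[-130.2, -18.6, 38.6], [-90.6, -3.3, 44.6], [-51.4, 14.6, 49.1]]
top pedal 31 91.84389189818565
top front 25 79.81223593903897
top link-105 25 44.38903895370827
top link-60 27 42.801559505158295
top [[-125.0, -17.9, 38.8], [-86.0, -3.2, 44.4], [-51.1, 13.7, 49.6]]
```

View pics/s13.png

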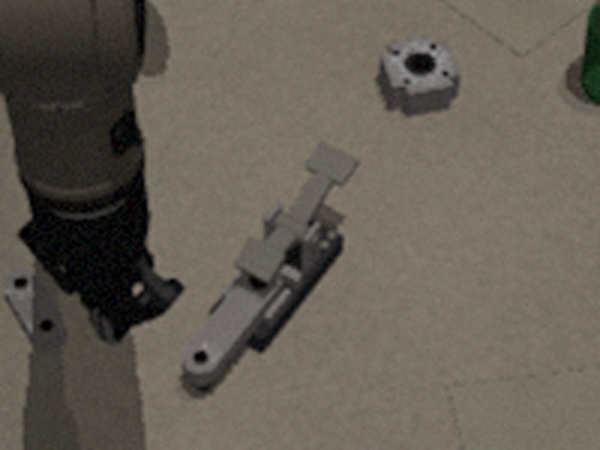

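View pics/t13.png

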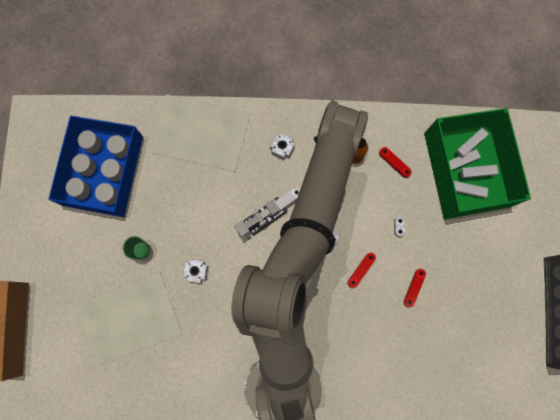

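View pics/w13.png

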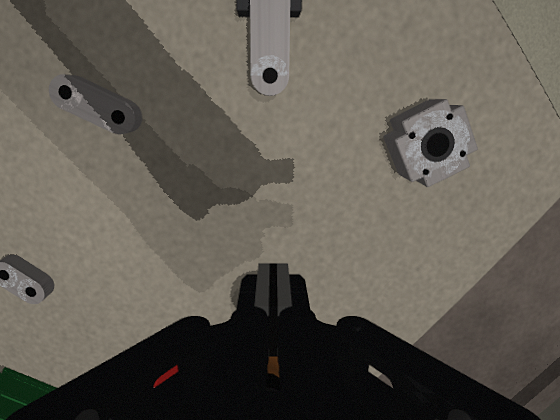

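```bash
python3 - <<'E'
from h import *
import pickle
o=pickle.load(open("pics/w13_o.pkl","rb"))
a=np.radians(FA)
w=plane("wrist",[[270,75.5],[270,95.5],[250.5,10],[291,10],[250,60],[290,60]],.045,o)
r=w[:,:2]-np.array(FO);print(np.c_[r@[np.cos(a),np.sin(a)],r@[-np.sin(a),np.cos(a)]].round(4))
q,e=read_camera("top");
for th in ("short_link_mid","stub_link_mid","bored_block_a_mid","bottle","beaker"):
    print(th,[(x["p"],np.round(x["extent"]).tolist()) for x in outline_of("top",th)[:3]])
print(hand_in())
E
```

```text
[[-0.1147 -0.0011]
 [-0.1307 -0.0012]
 [-0.0649  0.0146]
 [-0.0646 -0.0177]
 [-0.1027  0.0153]
 [-0.1025 -0.0175]]
short_link_mid [(0.44, [335.0, 235.0, 2.0, 20.0])]
stub_link_mid [(0.6, [399.0, 225.0, 11.0, 18.0])]
bored_block_a_mid [(0.84, [283.0, 146.0, 24.0, 29.0])]
bottle [(0.8, [361.0, 152.0, 14.0, 27.0]), (0.25, [256.0, 219.0, 42.0, 31.0])]
beaker [(0.89, [138.0, 247.0, 28.0, 30.0])]
the job is handed in; nothing more can be done
None
```

The long link is clamped in the rocker clamp and the job is handed in, at about 15 s of the 56 s allowed. I pressed the pedal until the rocker snapped open and slid the link (measured 129 x 32 mm) in over the fences and under the foot. I then laid it between the fences against the stop and pressed the front until the rocker snapped shut.

**Last checks:**
- **Rocker:** the front plate stands at about 80 mm, which matches shut on a 20 mm link. The pedal is up again, at about 90 mm.
- **Link:** it lies flat, with its top at about 44–45 mm and its rear end at x = -130.7 mm (-130 expected). It is straight to about 0.5°.
- **Stop:** I felt contact with the end stop at about 6.6 N before releasing.
- **Arm:** it is retracted and touching nothing. No force reading passed about 7 N.

**What disagreed or went wrong:**
- The link's sideways offset read -0.7 to -1.2 mm in the wrist camera and about -2 to -3 mm in the fixed cameras. All of these are within the fence play.
- In the last overhead picture the arm partly hid the short link and the bottle, so I could only check them in part. What I could see of the other things was where it had been at the start.
- My first touch on the pedal landed about 11 mm off centre, so I lifted off and corrected it before pressing.

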